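# Level the bench balance and switch it over to weighing

### The arm

A 7-joint arm with a two-finger parallel gripper is mounted at the origin on a cart in front of the work surface, level with it; the furniture and walls round the work are solid. World frame = base frame: x ahead of the robot, y to its left, z up, the work surface at z = 0. Lengths are in m, angles in rad, forces in N, time in s.
With the tool pointing down it reaches from about 0.425 to 0.875 m from the base axis. Payload 4.7 kg.
Tool frame: the origin (TCP) lies midway between the tips of the shut fingers; the grasp point (between the pads) lies 19 mm behind it; y points along the fingers, z is the direction in which the jaws open and shut, and the axes are right-handed (so a half turn about y gives the same grasp; the last joint's range is limited). The gripper opens to 87 mm and grips with 3 to 60 N. Pads are 19 mm wide; open, the fingers measure 117 mm over their backs; the gripper's body (75 mm by 190 mm) begins 51 mm behind the grasp point.
Start: joints at [1.316, 0.321, -0.07, 1.45, 0.023, 1.371, -0.057], TCP at [0.173, -0.627, 0.223] pointing down, gripper open.
Joint ranges: [-2.86, 2.86], [-0.3, 2.09], [-1.38, 1.24], [0.06, 2.45], [-1.56, 4.7], [0.09, 2.05], [-2.69, 2.69]. Speed limits (rad/s): [2.57, 2.57, 3.14, 3.14, 3.14, 3.14, 3.14].

### API

Orientations are given as a rotation vector (axis times angle).
In Python, from bench import ctrl gives the robot as it stands.
- The arm moves only by the tool play_rows, never from a script. Its arguments are lists of equal length, an entry for each row: "translation": the shift along the tool's x, y, z in mm, a list of three; "turn": the turn, a rotation vector about the tool's x, y, z in rad, a list of three; "fingers": the opening, from -1 (shut) to 1 (fully open), so that 0 is half open. In form: {"translation": [[dx, dy, dz], ...], "turn": [[wx, wy, wz], ...], "fingers": [fingers, ...]}. A call has exactly 10 rows; each row shifts and turns the commanded pose from where the row before left it, along the tool's axes as they then stand; what a row does not reach is not made up. A row lasts 1/12 s, in which the tool goes at most 41.7 mm and 7.16 degrees, less where a joint would pass 70% of its speed; a pose out of reach is approached as far as the arm can. A call with a gripper value outside its range is refused whole. The fingers move at their own pace and stop on an object; "grip_force" is the grip in N (left out, the last holds). Time passes only in rows, so rows that do not move let the fingers close, or fill a call up. It gives the time, the measured TCP pose, the force and the opening at its end, in the units of the state.
- ctrl.get_state(): the state, without advancing time (a new reading comes with each control period).
- ctrl.get_image(name): name is "scene" or "side" or "wrist"; returns the picture (400x640x3 uint8, blue, green, red); there is no depth.
- ctrl.camera_info(name): a dict with "camera_matrix" (3x3 intrinsics, pixels), "k1" (the pictures are not rectified: a ray, as slopes to the right and down, at radius r is drawn at 1 + k1 r^2 times it, then the intrinsics apply), "R" (3x3) and "t" (3): a world point X has camera coordinates R X + t. Camera axes: x right, y down, z forward; pixel columns grow to the right and rows downward; lengths in m; the calibration is good to about 2 mm. A picture is of the moment at which its call begins: read the wrist's pose just before it. camera_info takes no time and is no camera call; for the wrist camera it gives the pose at the moment of the call.
- ctrl.close_job(): hands the job in, once; it reports no verdict.
The state is a dict: "time": time; "joint_positions": joint angles; "qd": joint speeds; "joint_torque": joint torques, N m; "position": TCP position; "tool_rot": TCP orientation; "ft_force": force on the tool from outside, world axes, zero at the start; "torque": the same for the moment, N m; "grip_width": opening from 0.0 (shut) to 1.0 (fully open).
Only numpy, scipy, OpenCV 4.12 (cv2) and the standard library are available. Lean on these libraries where they do the work, as an engineer would, in place of code of your own. Each camera call takes 0.05 s, during which the arm holds its last target.

### The job

The small bench balance rocks because its two front levelling screws are out: turn both wing screws until it stands level with all four feet firmly on the worktop. Only then press the green key fully down, so that the latched red key beside it pops up. Leave the balance where it stands and the other things undisturbed.

Things in the scene. Friction and masses are not known exactly. Their poses are not given: they have to be found in the camera images.
- balance: loose bench balance, 1.6 kg, 118 mm deep, 222 mm wide over its two screw discs. Origin at worktop level under its middle; x to its back (its keys face the robot), y to its left, z up. Screws 30 mm before the origin, 75 mm to either side, over grey discs 72 mm across, tops 60 mm above the worktop. White housing behind 60 mm high, steel pan on it 71 mm, key deck between the discs 48 mm.
- left_screw (a point): point on the axis of the left (+y) levelling screw, half-way up its wing, 72 mm above the worktop. The wing is an upright blade across the axis, 72 mm tip to tip, 10 mm thick, from 63 to 82 mm above the worktop, with an 18 mm round hub; one tip is orange, the other black. It turns but stays at one height on the balance
- right_screw (a point): the same point of the right (-y) levelling screw, whose wing is alike
- left_wing (a joint): left levelling screw, rad, -3 to 3, growing clockwise seen from above; 2.5 mm more foot length per rad. At 0 its foot is as long as the rear feet and its orange tip points along the white line to the balance's front; at q it stands q clockwise of that. Stays where left; 0.05 N m turns it, also by pushing a wing sideways with a fingertip. Starts at -2.6 to -1.2 (too short)
- right_wing (a joint): right levelling screw, rad, -3 to 3, growing clockwise seen from above; 2.5 mm more foot length per rad. At 0 its foot is as long as the rear feet and its orange tip points along the white line to the balance's front; at q it stands q clockwise of that. Stays where left; 0.05 N m turns it, also by pushing a wing sideways with a fingertip. Starts at 1.2 to 2.6 (too long)
- green_top (a point): centre of the top of the green key (28 x 27 mm), on the right of the pair between the screws; 62 mm above the worktop when up
- green_key (a joint): travel of the green key in m: 0 up, 0.006 fully pressed. About 2 N moves it; it stays where it is left
- red_top (a point): centre of the top of the red key (28 x 27 mm), 40 mm to the left of the green one; latched down at the start, its top 56 mm above the worktop
- red_key (a joint): rise of the red key in m: 0 latched down, 0.006 popped up. The keys are interlocked: one rises as far as the other goes down
- foot_front_left: left front foot of the balance: rubber pad 24 mm across, 9 mm high, origin at the centre of its underside; springy (4 N per mm).
- foot_front_right: right front foot of the balance: rubber pad 24 mm across, 9 mm high, origin at the centre of its underside; springy (4 N per mm).
- foot_rear_left: left rear foot of the balance: rubber pad 24 mm across, 9 mm high, origin at the centre of its underside; springy (4 N per mm).
- foot_rear_right: right rear foot of the balance: rubber pad 24 mm across, 9 mm high, origin at the centre of its underside; springy (4 N per mm).
- sage_specimen: sage-green specimen disc, 38 mm across, 22 mm high, a bystander; origin at its underside
- tan_specimen: tan specimen disc, 30 mm across, 16 mm high, a bystander
- tape: small black roll of tape, 53 mm across, 19 mm high, a bystander
- jar: clear jar with a yellow lid, 74 mm across, 82 mm high, a bystander
- beaker: clear beaker, 55 mm across, 72 mm high, a bystander
- specimen_10: black specimen disc, 30 mm across, 20 mm high, a bystander

How it is judged:
On the way, in this order (a step that is already met when the one before it is completed fails the run):
1. both screws set: all four feet bear on the worktop and the balance is level (contact force between each of foot_front_left, foot_front_right, foot_rear_left, foot_rear_right and anything else above 1 N and angle between balance's own z axis and vertical below 0.015 rad), for 0.3 s.
2. green key pressed down, red key popped up (value of joint each of green_key, red_key above 0.0045 m), for 0.2 s.
At the end, for the whole second after the job is handed in: each of the four feet carries more than 1 N, the balance is within 0.015 rad of level and at rest, the green key is down and the red key up by at least 4.5 of their 6 mm (all of step 1 and all of step 2 and linear speed of balance below 0.02 m/s); the robot touches nothing.
It fails at once if the balance shifted more than 40 mm (distance of balance from where it was at the start of the episode above 0.04 m).
It fails at once if the balance tipped up (angle between balance's own z axis and vertical above 0.2 rad).
It fails at once if a bystander moved more than 30 mm (distance of any of sage_specimen, tan_specimen, tape, jar, beaker, specimen_10 from where it was at the start of the episode above 0.03 m).
It also fails if it takes over 48 s, if anything falls off the work surface, if the arm or the gripper's body presses on something with over 40 N, if the wrist force passes 120 N, or if a joint passes its speed limit or range.

## Working session

There is one attempt and no reset: what is moved stays moved. The work goes in short steps, Python scripts to look and compute and a tool call to move; the robot and the scene stay as the last step left them, time stands still between calls to the robot, and variables do not carry over. Pictures are saved under pics/ and viewed, and the job is handed in when it is done.

Besides the shell and the picture viewer there is one more tool, called after "Call:" in YAML: its name, and indented under it one key for each argument. play_rows: Moves the arm, as the interface text tells. Its arguments: {"type":"object","properties":{"translation":{"type":"array"},"turn":{"type":"array"},"fingers":{"type":"array"},"grip_force":{"type":"number"}},"required":["translation","turn","fingers"]}

```bash
mkdir -p pics; ls; python3 - <<'E'
from bench import ctrl
import cv2,numpy as np
s=ctrl.get_state()
for k in s: print(k,np.round(s[k],4))
for n in ["scene","side"]:
    i=ctrl.camera_info(n); print(n,{k:np.round(i[k],4).tolist() for k in ("camera_matrix","k1","R","t")})
    cv2.imwrite(f"pics/{n}0.png",ctrl.get_image(n))
i=ctrl.camera_info("wrist");print({k:np.round(i[k],4).tolist() for k in ("camera_matrix","k1","R","t")})
E
```

```text
pics
time 0.0
joint_positions [ 1.3161  0.3218 -0.0701  1.4517  0.0226  1.3708 -0.0569]
qd [-0.0005 -0.0001 -0.0012  0.      0.0007  0.0004 -0.0013]
joint_torque [ 1.30000e-03 -4.91285e+01 -4.02900e-01 -3.12528e+01 -6.36000e-02
  4.37000e-02  2.00000e-04]
position [ 0.1724 -0.6261  0.2215]
tool_rot [-0.2814  2.0799 -2.076 ]
ft_force [ 0.4744 -0.0058  0.665 ]
torque [-0.0375 -0.0381 -0.0207]
grip_width 1.0022
scene {'camera_matrix': [[459.5757, 0.0, 317.5347], [0.0, 459.5757, 203.3526], [0.0, 0.0, 1.0]], 'k1': -0.096, 'R': [[-0.6705, -0.7417, 0.0154], [-0.4324, 0.3739, -0.8205], [0.6028, -0.5568, -0.5714]], 't': [0.36, 0.3022, 0.8532]}
side {'camera_matrix': [[364.6362, 0.0, 319.7801], [0.0, 364.6362, 204.4914], [0.0, 0.0, 1.0]], 'k1': -0.0608, 'R': [[1.0, 0.0039, 0.0057], [0.0068, -0.4415, -0.8973], [-0.001, 0.8973, -0.4415]], 't': [-0.5506, 0.0428, 1.1182]}
{'camera_matrix': [[328.477, 0.0, 312.0912], [0.0, 328.477, 198.2634], [0.0, 0.0, 1.0]], 'k1': -0.0275, 'R': [[0.2653, -0.9642, -0.0014], [-0.9291, -0.256, 0.2668], [-0.2576, -0.0695, -0.9638]], 't': [-0.6504, -0.0333, 0.3911]}
```

View pics/scene0.png

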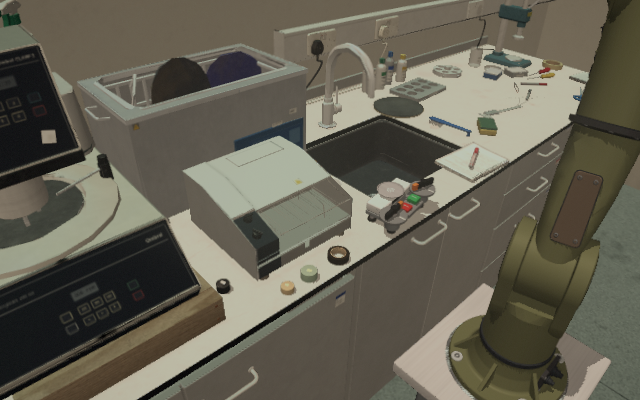

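View pics/side0.png

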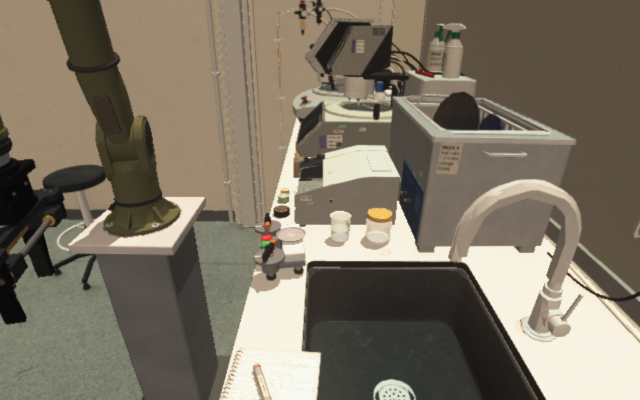

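The balance is at about (400,203) in scene and (275,248) in side. I'll enlarge both.

```bash
cat > h.py <<'E'
from bench import ctrl
import cv2,numpy as np
from scipy.spatial.transform import Rotation as Ro
def cam(n):
    i=ctrl.camera_info(n); return np.array(i["camera_matrix"]),float(i["k1"]),np.array(i["R"]),np.array(i["t"])
def proj(c,X):
    K,k,R,t=c; 
    p,_=cv2.projectPoints(np.atleast_2d(np.float64(X)),cv2.Rodrigues(R)[0],t,K,np.array([k,0,0,0.]));return p[:,0]
def ray(c,p):
    K,k,R,t=c
    u=cv2.undistortPoints(np.float64([[p]]),K,np.array([k,0,0,0.]))[0,0]
    d=R.T@np.array([u[0],u[1],1]); return -R.T@t,d/np.linalg.norm(d)
def atz(c,p,z):
    o,d=ray(c,p); return o+d*(z-o[2])/d[2]
def crop(im,x0,y0,w,h,f,name):
    cv2.imwrite("pics/"+name,cv2.resize(im[y0:y0+h,x0:x0+w],None,fx=f,fy=f,interpolation=cv2.INTER_CUBIC))
E
python3 - <<'E'
from h import *
a=cv2.imread("pics/scene0.png");crop(a,350,165,100,75,8,"scene0c.png")
a=cv2.imread("pics/side0.png");crop(a,240,205,80,60,8,"side0c.png")
c=cam("scene");print(-c[2].T@c[3]);print(atz(c,(403,203),.06))
c=cam("side");print(-c[2].T@c[3]);print(atz(c,(270,243),.06))
E
```

```text
[-0.14227156  0.62909738  0.72998706]
[ 0.42168568 -0.19144246  0.06      ]
[ 0.55148481 -0.98228581  0.53516211]
[ 0.43024016 -0.23041027  0.06      ]
```

View pics/scene0c.png

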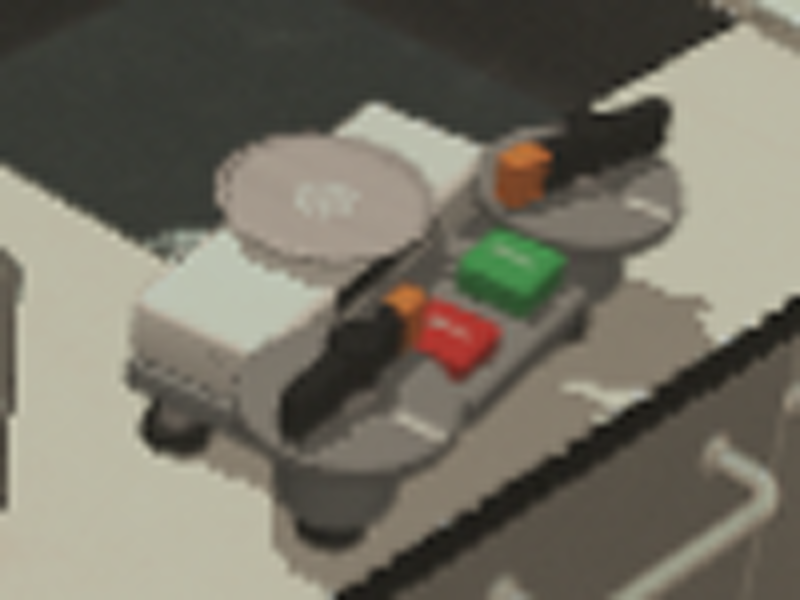

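View pics/side0c.png

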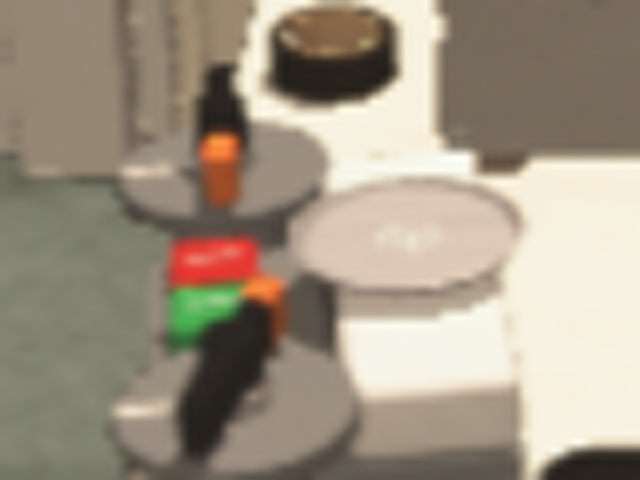

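```bash
python3 - <<'E'
from h import *
sc=cam("scene");sd=cam("side")
def S(x,y,w): return (350+x/8,165+y/8) if w else (240+x/8,205+y/8)
for n,p,w,z in [("green",(513,255),1,.062),("red",(458,328),1,.056),("panc",(325,200),1,.071),
 ("green",(207,300),0,.062),("red",(213,255),0,.056),("panc",(405,235),0,.071),
 ("Ldisc",(355,385),1,.06),("Rdisc",(582,185),1,.06),("Ldisc",(222,170),0,.06),("Rdisc",(232,402),0,.06),
 ("Rblack",(655,125),1,.08),("Rorange",(525,155),1,.08),("Lorange",(405,300),1,.08),("Lblack",(293,415),1,.08)]:
    print(n,w,np.round(atz(sc if w else sd,S(*p,w),z),3))
s=ctrl.get_state();print(Ro.from_rotvec(s["tool_rot"]).as_matrix().round(2))
E
```

```text
green 1 [ 0.419 -0.234  0.062]
red 1 [ 0.409 -0.194  0.056]
panc 1 [ 0.473 -0.2    0.071]
green 0 [ 0.42  -0.231  0.062]
red 0 [ 0.417 -0.195  0.056]
panc 0 [ 0.479 -0.207  0.071]
Ldisc 1 [ 0.408 -0.14   0.06 ]
Rdisc 1 [ 0.431 -0.288  0.06 ]
Ldisc 0 [ 0.414 -0.148  0.06 ]
Rdisc 0 [ 0.435 -0.283  0.06 ]
Rblack 1 [ 0.421 -0.31   0.08 ]
Rorange 1 [ 0.438 -0.261  0.08 ]
Lorange 1 [ 0.41  -0.164  0.08 ]
Lblack 1 [ 0.393 -0.091  0.08 ]
[[-0.96 -0.    0.27]
 [-0.27  0.   -0.96]
 [ 0.   -1.   -0.  ]]
```

Call:
play_rows:
  translation:
    - [-29,0,-27]
    - [-29,0,-27]
    - [-29,0,-27]
    - [-29,0,-27]
    - [-29,0,-27]
    - [-29,0,-27]
    - [-29,0,-27]
    - [-29,0,-27]
    - [-29,0,-27]
    - [-29,0,-27]
  turn:
    - [0,0,0]
    - [0,0,0]
    - [0,0,0]
    - [0,0,0]
    - [0,0,0]
    - [0,0,0]
    - [0,0,0]
    - [0,0,0]
    - [0,0,0]
    - [0,0,0]
  fingers: [0,0,0,0,0,0,0,0,0,0]
  grip_force: 10

```text
time: 0.93
position: [0.3809, -0.2874, 0.2223]
tool_rot: [-0.281, 2.078, -2.078]
ft_force: [0.5, -0.1, 0.0]
grip_width: 0.502
```

Call:
play_rows:
  translation:
    - [-30,0,-28]
    - [-30,0,-28]
    - [0,0,0]
    - [0,0,0]
    - [0,0,0]
    - [0,0,0]
    - [0,0,0]
    - [0,0,0]
    - [0,0,0]
    - [0,0,0]
  turn:
    - [0,0,0]
    - [0,0,0]
    - [0,-0.12,0]
    - [0,-0.12,0]
    - [0,-0.12,0]
    - [0,-0.12,0]
    - [0,-0.12,0]
    - [0,-0.12,0]
    - [0,-0.12,0]
    - [0,-0.12,0]
  fingers: [0,0,0,0,0,0,0,0,0,0]

```text
time: 1.77
position: [0.4231, -0.2193, 0.2221]
tool_rot: [-1.031, 1.453, -1.452]
ft_force: [0.9, 0.8, 0.3]
grip_width: 0.496
```

```bash
cat > look.py <<'E'
from h import *
import sys,pickle
n=sys.argv[1]
s=ctrl.get_state();c=cam("wrist");im=ctrl.get_image("wrist")
cv2.imwrite(f"pics/{n}.png",im);pickle.dump(c,open(f"pics/{n}.pkl","wb"))
R=Ro.from_rotvec(s["tool_rot"]).as_matrix()
print("t",s["time"],"pos",np.round(s["position"],4),"az",round(float(np.arctan2(R[1,2],R[0,2])),3),"down",R[:,1].round(3),"F",np.round(s["ft_force"],1),"T",np.round(s["torque"],2),"g",round(s["grip_width"],3),"q",np.round(s["joint_positions"],2))
E
python3 look.py w1
```

```text
t 1.7667 pos [ 0.4231 -0.2193  0.2221] az -0.336 down [-0.001  0.    -1.   ] F [0.9 0.8 0.3] T [-0.01 -0.07 -0.  ] g 0.496 q [ 0.87 -0.03 -0.44  1.85 -0.01  1.32  0.1 ]
```

View pics/w1.png

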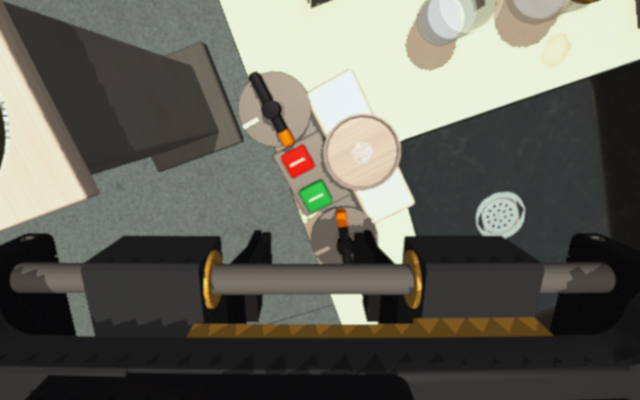

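Wrist view: left hub is at about (270,108), red key (297,160), green key (315,196), and the right wing's orange tip (342,215), partly hidden. I'll enlarge it.

```bash
python3 - <<'E'
from h import *
a=cv2.imread("pics/w1.png");crop(a,225,55,190,210,3.8 if 0 else 2.8,"w1c.png")
crop(a,225,60,100,75,8,"w1l.png")
E
```

```text
(no output)
```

View pics/w1c.png

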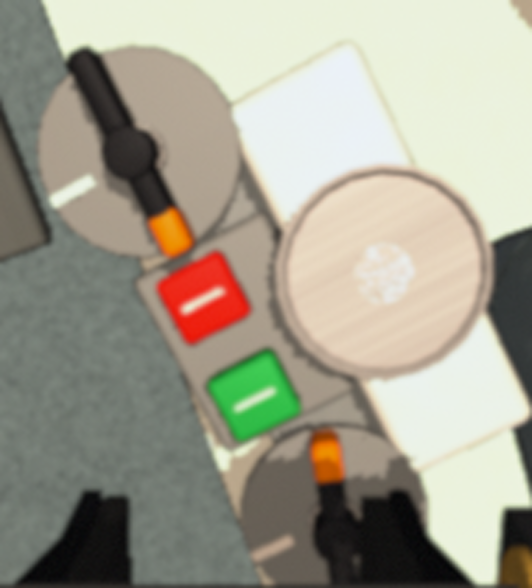

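View pics/w1l.png

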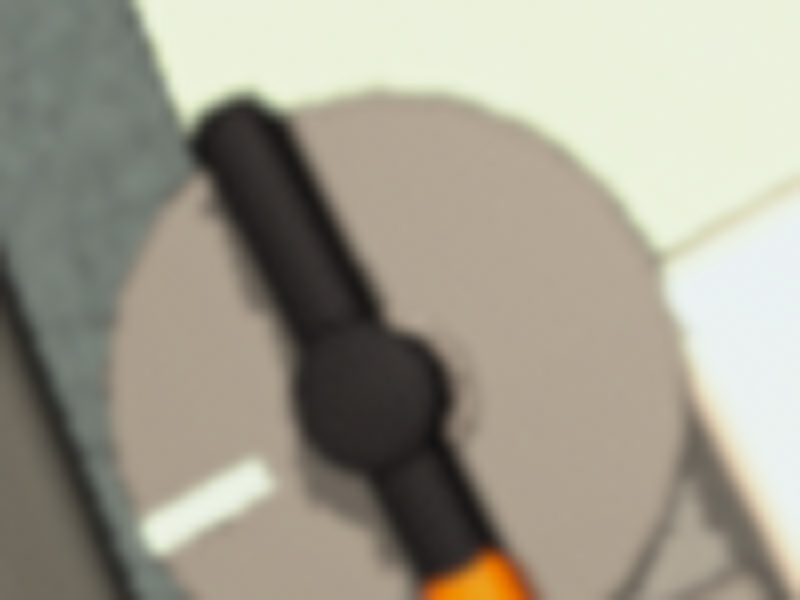

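```bash
python3 - <<'E'
from h import *
import pickle
c=pickle.load(open("pics/w1.pkl","rb"))
P={}
for n,p,z in [("Lhub",(271.5,109.4),.080),("Lblk",(255.6,75.6),.080),("Lor",(287.5,143.6),.080),("Lline_in",(258.1,119.4),.059),("Lline_out",(244.4,126.9),.059),
("red",(298.2,161.4),.056),("green",(315.7,196.8),.062),("Ror",(341.1,211.1),.083),("Rhub",(346.5,246),.083),("Rline_in",(329,249),.061),("Rline_out",(316,252.5),.061),("pan",(225+385/2.8,55+272/2.8),.071)]:
    P[n]=atz(c,p,z)[:2];print(n,P[n].round(4))
def az(v):return round(float(np.arctan2(v[1],v[0])),3)
print("L wing az",az(P["Lor"]-P["Lhub"]),az(P["Lor"]-P["Lblk"]),"line",az(P["Lline_out"]-P["Lline_in"]),az(P["Lline_out"]-P["Lhub"]))
print("R wing",az(P["Ror"]-P["Rhub"]),"line",az(P["Rline_out"]-P["Rline_in"]))
print("keys",az(P["red"]-P["green"])-np.pi/2, "hubs",az(P["Lhub"]-P["Rhub"])-np.pi/2,np.linalg.norm(P["Lhub"]-P["Rhub"]))
E
```

```text
Lhub [ 0.4116 -0.1413]
Lblk [ 0.4087 -0.1097]
Lor [ 0.4145 -0.1747]
Lline_in [ 0.3935 -0.145 ]
Lline_out [ 0.3783 -0.1472]
red [ 0.416  -0.1968]
green [ 0.421  -0.2361]
Ror [ 0.4412 -0.2523]
Rhub [ 0.435  -0.2888]
Rline_in [ 0.4154 -0.2959]
Rline_out [ 0.4009 -0.2951]
pan [ 0.4785 -0.2067]
L wing az -1.483 -1.482 line -2.999 -2.966
R wing 1.404 line 3.091
keys 0.1272036732051034 hubs 0.15720367320510342 0.14937870407776865
```

Call:
play_rows:
  translation:
    - [0,0,0]
    - [0,0,0]
    - [0,0,0]
    - [0,0,0]
    - [-39,0,-2.3]
    - [-39,0,-2.3]
    - [0,30,0]
    - [0,30,0]
    - [0,30,0]
    - [0,28,0]
  turn:
    - [0,-0.106,0]
    - [0,-0.106,0]
    - [0,-0.106,0]
    - [0,-0.106,0]
    - [0,0,0]
    - [0,0,0]
    - [0,0,0]
    - [0,0,0]
    - [0,0,0]
    - [0,0,0]
  fingers: [0,0,0,0,0,0,0,0,0,0]

```text
time: 2.65
position: [0.412, -0.1418, 0.1032]
tool_rot: [-1.246, 1.15, -1.151]
ft_force: [0.4, -0.5, 0.2]
grip_width: 0.501
```

```bash
python3 look.py w2; python3 - <<'E'
from h import *
s=ctrl.get_state();print(proj(cam("wrist"),[s["position"],[s["position"][0],s["position"][1],.08],[.4116,-.1413,.08],[.421,-.236,.062]]).round(1))
E
```

```text
t 2.65 pos [ 0.412  -0.1418  0.1032] az 0.08 down [ 0.    -0.001 -1.   ] F [ 0.4 -0.5  0.2] T [-0.02 -0.11 -0.05] g 0.501 q [ 0.8  -0.02 -0.52  2.09 -0.01  1.07  0.36]
[[313.2 245.4]
 [313.4 233.1]
 [318.9 234.8]
 [320.4 348.3]]
```

View pics/w2.png

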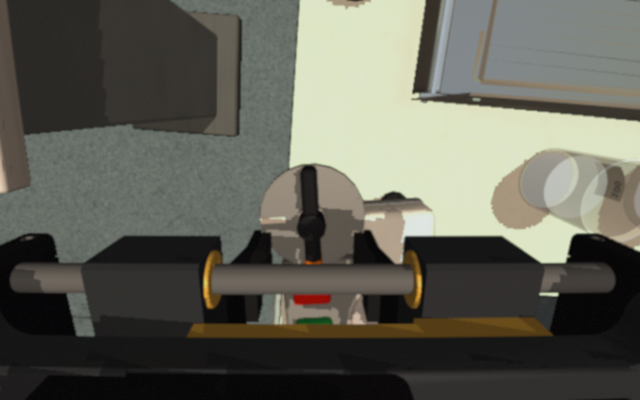

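```bash
python3 - <<'E'
from h import *
import pickle
c=pickle.load(open("pics/w2.pkl","rb"))
s=ctrl.get_state();print(s["position"],s["time"])
a=cv2.imread("pics/w2.png");crop(a,250,155,130,100,6,"w2c.png")
print(proj(c,[[.412,-.1418,.08],[.412,-.1418,.1032]]))
c=cam("wrist")
print(proj(c,[[.412,-.1418,.08],[.412,-.1418,.1032]]))
E
```

```text
[ 0.4082413  -0.14051947  0.09807541] 2.7
[[313.08800517 229.84210797]
 [313.21515552 245.37807451]]
[[319.5235733  235.65160627]
 [320.14502527 252.13572083]]
```

View pics/w2c.png

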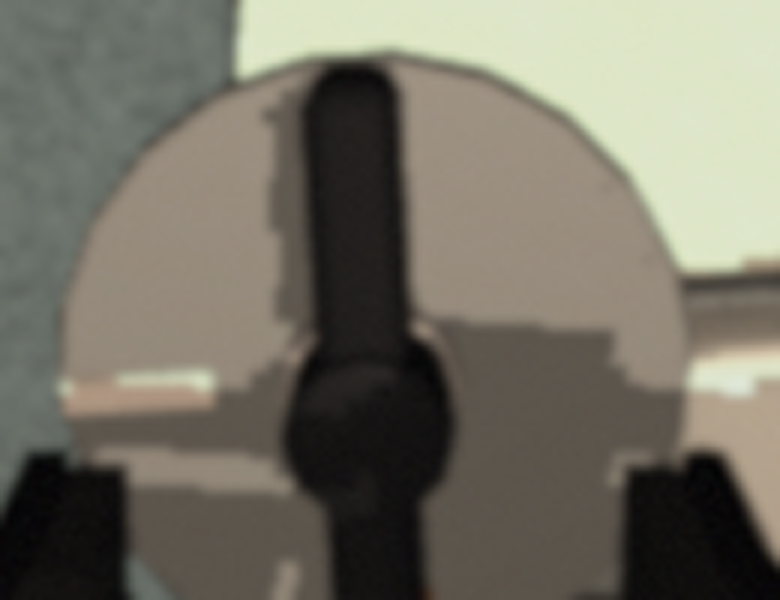

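```bash
python3 - <<'E'
from h import *
import pickle
c=pickle.load(open("pics/w2.pkl","rb"))
for p in [(311.7,225),(309.2,169),(311.5,231)]: print(atz(c,p,.08))
E
```

```text
[ 0.41091575 -0.13876054  0.08      ]
[ 0.40677947 -0.10477164  0.08      ]
[ 0.41110017 -0.14262305  0.08      ]
```

Call:
play_rows:
  translation:
    - [-1,0,2.5]
    - [0,10,0]
    - [0,10,0]
    - [0,10,0]
    - [0,0,0]
    - [0,0,0]
    - [0,0,0]
    - [0,0,0]
    - [0,0,0]
    - [0,0,0]
  turn:
    - [0,0,0]
    - [0,0,0]
    - [0,0,0]
    - [0,0,0]
    - [0,0,0]
    - [0,0,0]
    - [0,0,0]
    - [0,0,0]
    - [0,0,0]
    - [0,0,0]
  fingers: [0,0,0,0,0,-0.25,-0.4,-1,-1,-1]
  grip_force: 10

```text
time: 3.53
position: [0.4141, -0.1412, 0.0748]
tool_rot: [-1.249, 1.15, -1.148]
ft_force: [-4.9, -1.1, 3.8]
grip_width: 0.206
```

```bash
python3 look.py w3; python3 - <<'E'
from h import *
a=cv2.imread("pics/w3.png");crop(a,230,135,160,120,5,"w3c.png")
E
```

```text
t 3.5333 pos [ 0.4141 -0.1412  0.0748] az 0.082 down [-0.002 -0.001 -1.   ] F [-4.9 -1.1  3.8] T [-0.24  1.21 -0.03] g 0.206 q [ 0.79  0.03 -0.53  2.11  0.02  1.01  0.34]
```

View pics/w3c.png

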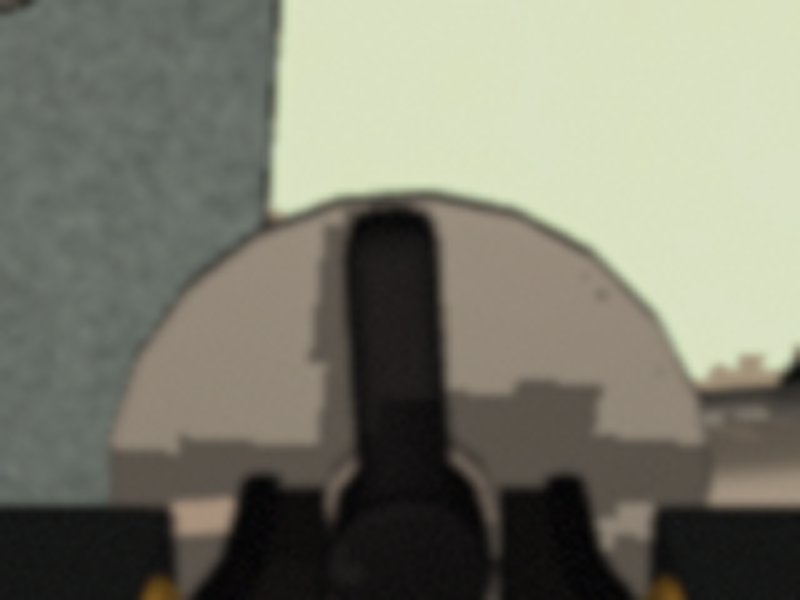

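```bash
python3 -c "
from h import *
s=ctrl.get_state();print(s['time'],np.round(s['position'],4),np.round(s['ft_force'],1),np.round(s['torque'],2),s['grip_width'])"
```

```text
3.5833 [ 0.4137 -0.1413  0.0747] [-4.7  0.5  3.3] [-0.03  0.98  0.01] 0.19818464941493644
```

Call:
play_rows:
  translation:
    - [0,0,-2.5]
    - [0,0,0]
    - [0,0,0]
    - [0,0,0]
    - [0,0,0]
    - [0,0,0]
    - [0,0,0]
    - [0,0,0]
    - [0,0,0]
    - [0,0,0]
  turn:
    - [0,0,0]
    - [0,0.1,0]
    - [0,0.12,0]
    - [0,0.12,0]
    - [0,0.12,0]
    - [0,0.12,0]
    - [0,0.12,0]
    - [0,0.12,0]
    - [0,0.12,0]
    - [0,0.12,0]
  fingers: [-1,-1,-1,-1,-1,-1,-1,-1,-1,-1]
  grip_force: 15

```text
time: 4.42
position: [0.4125, -0.141, 0.0753]
tool_rot: [-0.57, 1.887, -1.888]
ft_force: [-4.2, 1.8, 7.8]
grip_width: 0.195
```

```bash
python3 look.py w4; python3 - <<'E'
from h import *
a=cv2.imread("pics/w4.png");crop(a,200,105,240,180,3.3,"w4c.png")
crop(ctrl.get_image("scene"),350,165,100,75,8,"s4.png")
E
```

```text
t 4.4167 pos [ 0.4125 -0.141   0.0753] az -0.984 down [ 0. -0. -1.] F [-4.2  1.8  7.8] T [0.16 0.8  0.03] g 0.195 q [ 0.78  0.02 -0.51  2.11  0.01  1.01 -0.72]
```

View pics/w4c.png

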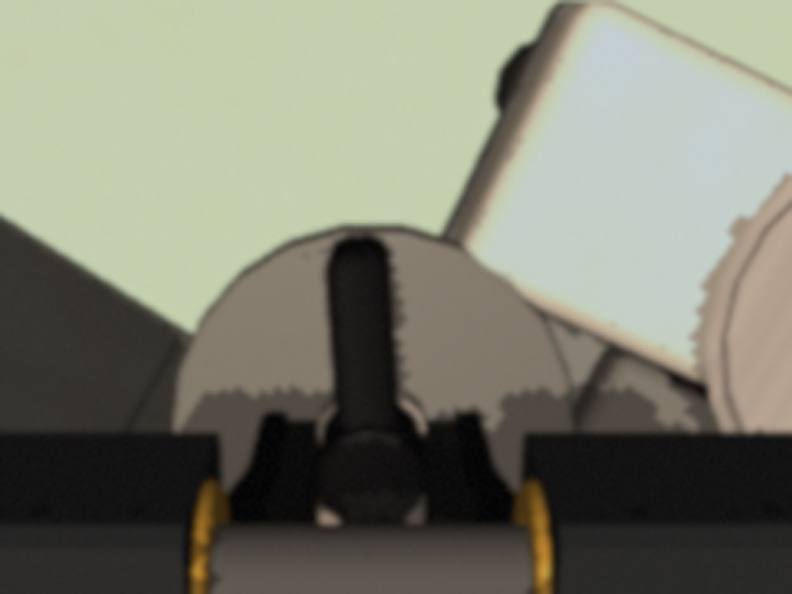

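View pics/s4.png

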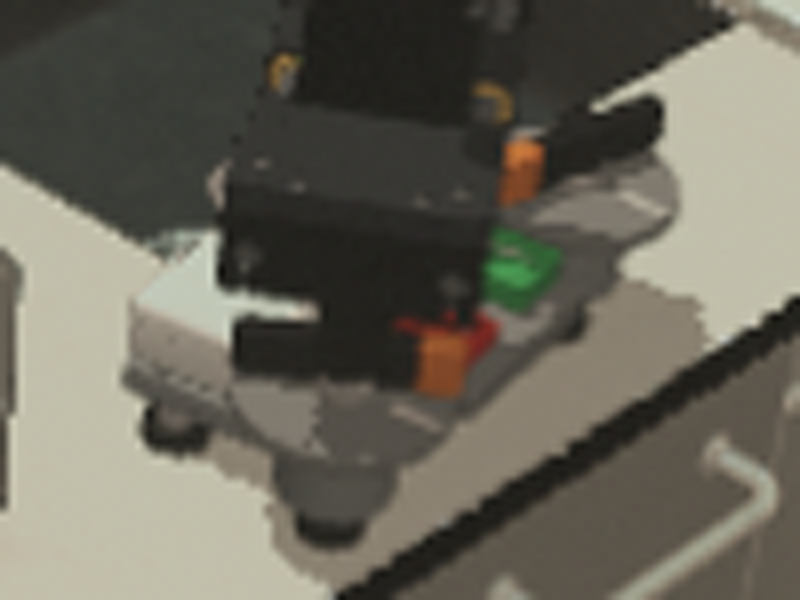

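Call:
play_rows:
  translation:
    - [0,0,0]
    - [0,0,0]
    - [0,0,0]
    - [0,0,0]
    - [0,0,0]
    - [0,0,0]
    - [0,0,0]
    - [0,0,0]
    - [0,-15,0]
    - [0,-30,0]
  turn:
    - [0,0.115,0]
    - [0,0.115,0]
    - [0,0.115,0]
    - [0,0.115,0]
    - [0,0,0]
    - [0,0,0]
    - [0,0,0]
    - [0,0,0]
    - [0,0,0]
    - [0,0,0]
  fingers: [-1,-1,-1,-1,-1,-1,-0.3,0,0,0]

```text
time: 5.35
position: [0.4099, -0.14, 0.117]
tool_rot: [-0.149, 2.159, -2.151]
ft_force: [-0.8, 0.1, -0.1]
grip_width: 0.417
```

```bash
python3 look.py w5
```

```text
t 5.35 pos [ 0.4099 -0.14    0.117 ] az -1.438 down [-0.005  0.003 -1.   ] F [-0.8  0.1 -0.1] T [-0.03  0.03  0.04] g 0.417 q [ 0.78 -0.04 -0.5   2.07 -0.02  1.11 -1.14]
```

View pics/w5.png

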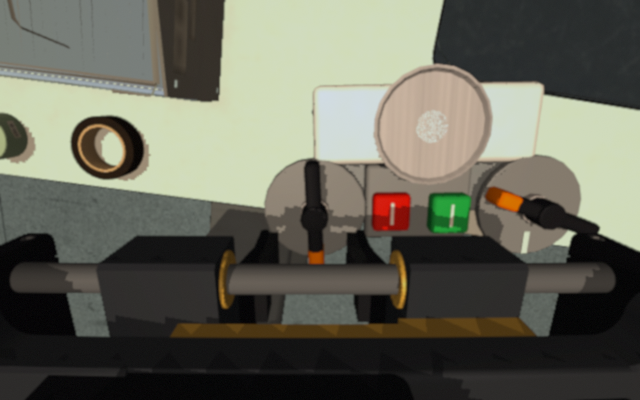

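```bash
python3 - <<'E'
from h import *
a=cv2.imread("pics/w5.png");crop(a,255,150,160,120,5,"w5l.png");crop(a,450,145,160,120,5,"w5r.png")
E
```

```text
(no output)
```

View pics/w5l.png

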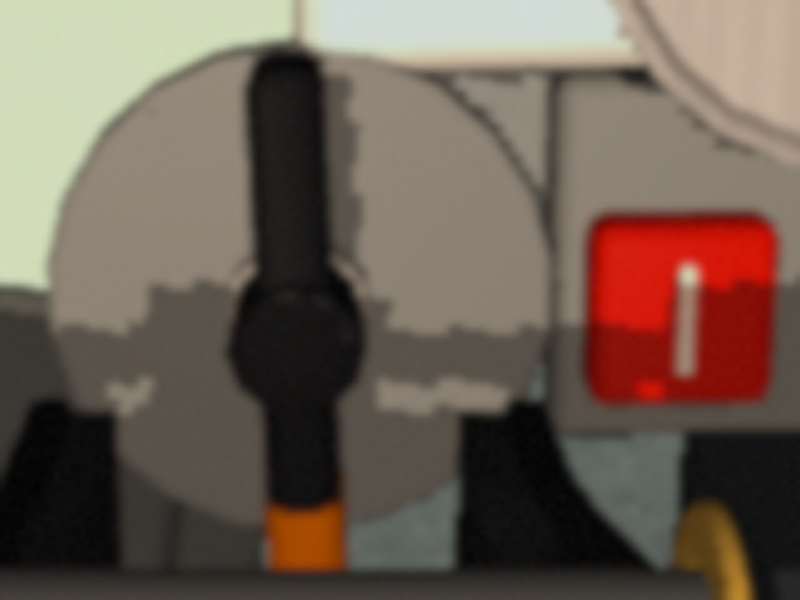

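View pics/w5r.png

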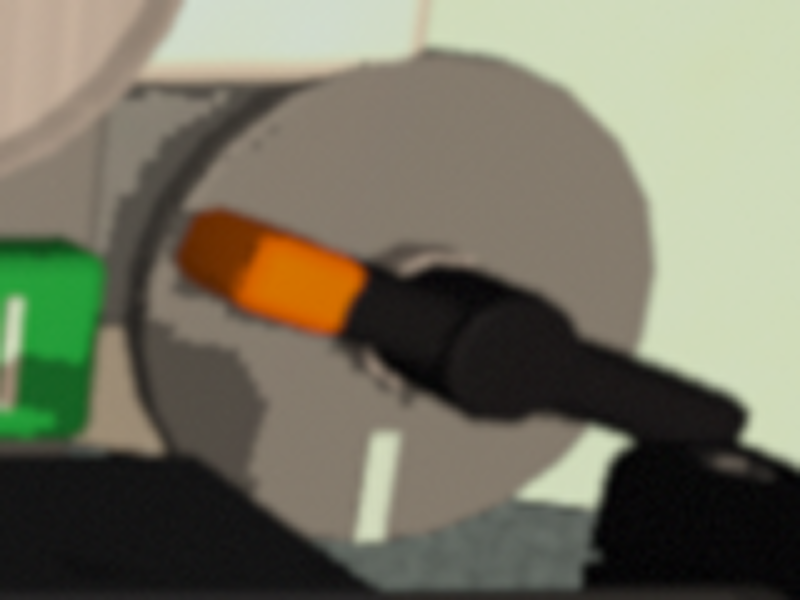

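```bash
python3 - <<'E'
from h import *
import pickle
c=pickle.load(open("pics/w5.pkl","rb"))
L=lambda x,y:(255+x/5,150+y/5)
Rr=lambda x,y:(450+x/5,145+y/5)
A=lambda p,z:atz(c,p,z)[:2]
az=lambda v:round(float(np.arctan2(v[1],v[0])),3)
t,h,o=A(L(287,65),.082),A(L(297,340),.082),A(L(307,540),.082)
print("L",t,h,o,az(o-t),az(h-t),az(o-h))
print("redline",az(A(L(685,378),.056)-A(L(689,270),.056)))
r=A(L(683,308),.056);print("red",r)
g=A(((450-1),(145+68)),.063);print("green",g,az(r-g)-np.pi/2)
print("rline",az(A(Rr(368,540),.062)-A(Rr(386,432),.062)))
rh=A(Rr(513,358),.084);b=A(Rr(735,415),.084);ro=A(Rr(243,275),.084);print("R",rh,b,ro,az(ro-b),az(ro-rh),az(rh-b), "hubs",az(h-rh)-np.pi/2,np.linalg.norm(h-rh))
E
```

```text
L [ 0.44921534 -0.13615622] [ 0.4143458  -0.14210278] [ 0.38682406 -0.14716276] -2.967 -2.973 -2.96
redline -2.977
red [ 0.41757005 -0.19763348]
green [ 0.42392356 -0.23562361] 0.16620367320510354
rline -2.984
R [ 0.43606655 -0.29254811] [ 0.43242871 -0.3246507 ] [ 0.44208767 -0.25457797] 1.434 1.414 1.458 hubs 0.1432036732051034 0.15200522039461517
```

Call:
play_rows:
  translation:
    - [-1.2,0,38]
    - [-1.2,0,38]
    - [-1.2,0,38]
    - [-1.2,0,38]
    - [0,0,0]
    - [0,0,0]
    - [0,0,0]
    - [0,0,0]
    - [0,0,0]
    - [0,0,0]
  turn:
    - [0,0,0]
    - [0,0,0]
    - [0,0,0]
    - [0,0,0]
    - [0,-0.12,0]
    - [0,-0.12,0]
    - [0,-0.12,0]
    - [0,-0.12,0]
    - [0,-0.12,0]
    - [0,-0.12,0]
  fingers: [0,0,0,0,0,0,0,0,0,0]

```text
time: 6.23
position: [0.4377, -0.2913, 0.1194]
tool_rot: [-0.783, 1.711, -1.712]
ft_force: [-0.4, 0.1, -0.2]
grip_width: 0.5
```

Call:
play_rows:
  translation:
    - [0,0,0]
    - [0,0,0]
    - [0,0,0]
    - [0,0,0]
    - [0,0,0]
    - [0,0,0]
    - [0,0,0]
    - [0,0,0]
    - [0,0,0]
    - [0,0,0]
  turn:
    - [0,-0.12,0]
    - [0,-0.12,0]
    - [0,-0.12,0]
    - [0,-0.12,0]
    - [0,-0.1,0]
    - [0,0,0]
    - [0,0,0]
    - [0,0,0]
    - [0,0,0]
    - [0,0,0]
  fingers: [0,0,0,0,0,0,0,0,0,0]

```text
time: 7.07
position: [0.4374, -0.2911, 0.1196]
tool_rot: [-1.14, 1.311, -1.311]
ft_force: [-0.2, 0.8, -0.7]
grip_width: 0.497
```

```bash
python3 look.py w6; python3 - <<'E'
from h import *
a=cv2.imread("pics/w6.png");crop(a,230,130,160,120,5,"w6c.png")
E
```

```text
t 7.0667 pos [ 0.4374 -0.2911  0.1196] az -0.139 down [ 0. -0. -1.] F [-0.2  0.8 -0.7] T [-0.02 -0.05  0.  ] g 0.497 q [ 0.99  0.17 -0.49  1.87  0.09  1.12  0.33]
```

View pics/w6c.png

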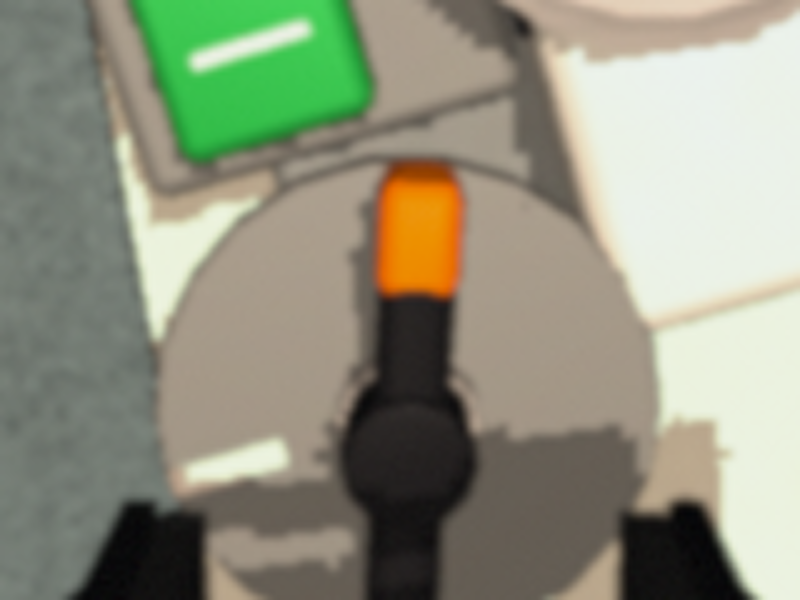

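```bash
python3 - <<'E'
from h import *
import pickle
c=pickle.load(open("pics/w6.pkl","rb"))
A=lambda x,y,z:atz(c,(230+x/5,130+y/5),z)[:2]
az=lambda v:round(float(np.arctan2(v[1],v[0])),3)
h,t,b=A(408,455,.085),A(421,180,.085),A(402,595,.085)
print(h,az(t-h),az(t-b),"line",az(A(188,474,.063)-A(288,454,.063)),"key",az(A(190,65,.063)-A(312,28,.063)))
print(proj(c,[.4374,-.2911,.085]))
print(ctrl.get_state()["position"])
E
```

```text
[ 0.4369717  -0.28945951] 1.386 1.388 line -3.073 key -2.992
[[312.62170505 223.31444862]]
[ 0.43735686 -0.29108504  0.11954953]
```

Call:
play_rows:
  translation:
    - [-1.5,15,0]
    - [0,15,0]
    - [0,14,0]
    - [0,0,0]
    - [0,0,0]
    - [0,0,0]
    - [0,0,0]
    - [0,0,0]
    - [0,0,0]
    - [0,0,0]
  turn:
    - [0,0,0]
    - [0,0,0]
    - [0,0,0]
    - [0,0,0]
    - [0,0,0]
    - [0,0,0]
    - [0,0,0]
    - [0,0,0]
    - [0,0,0]
    - [0,0,0]
  fingers: [0,0,0,0,-0.25,-0.4,-1,-1,-1,-1]
  grip_force: 15

```text
time: 7.95
position: [0.4375, -0.29, 0.0761]
tool_rot: [-1.141, 1.31, -1.311]
ft_force: [-1.3, -0.2, 0.4]
grip_width: 0.196
```

```bash
python3 look.py w7; python3 - <<'E'
from h import *
a=cv2.imread("pics/w7.png");crop(a,230,130,160,120,5,"w7c.png")
E
```

```text
t 7.95 pos [ 0.4375 -0.29    0.0761] az -0.138 down [ 0.    -0.001 -1.   ] F [-1.3 -0.2  0.4] T [-0.03  0.14  0.05] g 0.196 q [ 0.98  0.22 -0.49  1.92  0.12  1.04  0.3 ]
```

View pics/w7c.png

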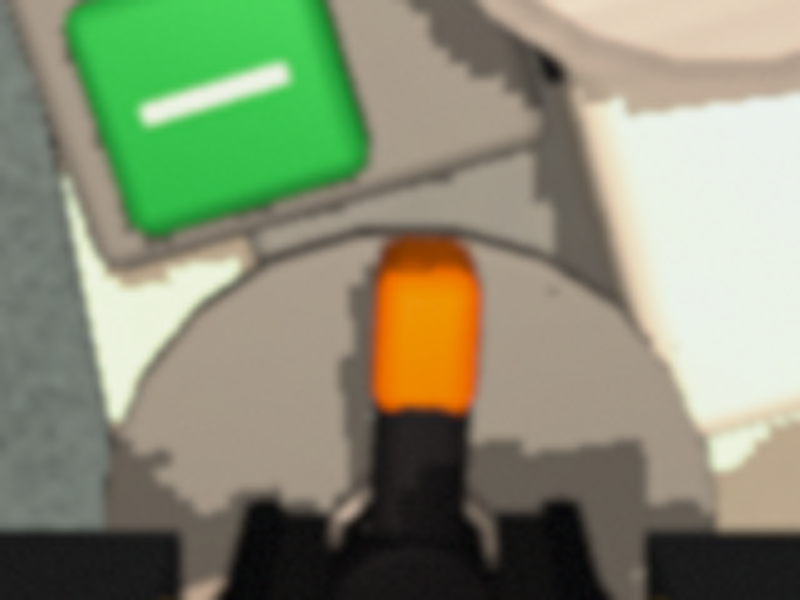

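Call:
play_rows:
  translation:
    - [0,0,0]
    - [0,0,0]
    - [0,0,0]
    - [0,0,0]
    - [0,0,0]
    - [0,0,0]
    - [0,0,0]
    - [0,0,0]
    - [0,0,0]
    - [0,0,0]
  turn:
    - [0,-0.118,0]
    - [0,-0.118,0]
    - [0,-0.118,0]
    - [0,-0.118,0]
    - [0,-0.118,0]
    - [0,-0.118,0]
    - [0,-0.118,0]
    - [0,-0.118,0]
    - [0,-0.118,0]
    - [0,-0.118,0]
  fingers: [-1,-1,-1,-1,-1,-1,-1,-1,-1,-1]

```text
time: 8.83
position: [0.4374, -0.2898, 0.075]
tool_rot: [-1.532, 0.41, -0.41]
ft_force: [1.5, -1.5, -4.6]
grip_width: 0.193
```

Call:
play_rows:
  translation:
    - [0,0,0]
    - [0,0,0]
    - [0,0,0]
    - [0,0,0]
    - [0,0,0]
    - [0,0,0]
    - [0,0,0]
    - [0,0,0]
    - [0,0,0]
    - [0,0,0]
  turn:
    - [0,-0.118,0]
    - [0,-0.118,0]
    - [0,-0.118,0]
    - [0,-0.118,0]
    - [0,-0.118,0]
    - [0,-0.118,0]
    - [0,0,0]
    - [0,0,0]
    - [0,0,0]
    - [0,0,0]
  fingers: [-1,-1,-1,-1,-1,-1,-1,-1,-0.3,0]

```text
time: 9.67
position: [0.438, -0.2899, 0.0762]
tool_rot: [-1.567, -0.14, 0.139]
ft_force: [-0.5, -0.1, 0.3]
grip_width: 0.278
```

Call:
play_rows:
  translation:
    - [0,0,0]
    - [0,-15,0]
    - [0,-30,0]
    - [0,-30,0]
    - [0,-15,0]
    - [0,0,0]
    - [0,0,0]
    - [0,0,0]
    - [0,0,0]
    - [0,0,0]
  turn:
    - [0,0,0]
    - [0,0,0]
    - [0,0,0]
    - [0,0,0]
    - [0,0,0]
    - [0,0,0]
    - [0,0,0]
    - [0,0,0]
    - [0,0,0]
    - [0,0,0]
  fingers: [0,0,0,0,0,0,0,0,0,0]

```text
time: 10.5
position: [0.4368, -0.2892, 0.1644]
tool_rot: [-1.565, -0.14, 0.142]
ft_force: [0.2, 0.3, 0.4]
grip_width: 0.498
```

```bash
python3 look.py w8;python3 - <<'E'
from h import *
crop(ctrl.get_image("scene"),350,165,100,75,8,"s8.png")
E
```

```text
t 10.5 pos [ 0.4368 -0.2892  0.1644] az 1.75 down [-0.002  0.001 -1.   ] F [0.2 0.3 0.4] T [ 0.07 -0.15  0.01] g 0.498 q [ 1.23  0.15 -0.74  1.82  0.11  1.22  2.2 ]
```

View pics/w8.png

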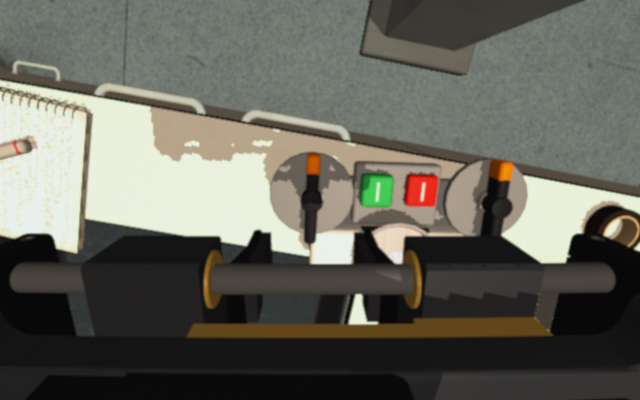

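View pics/s8.png

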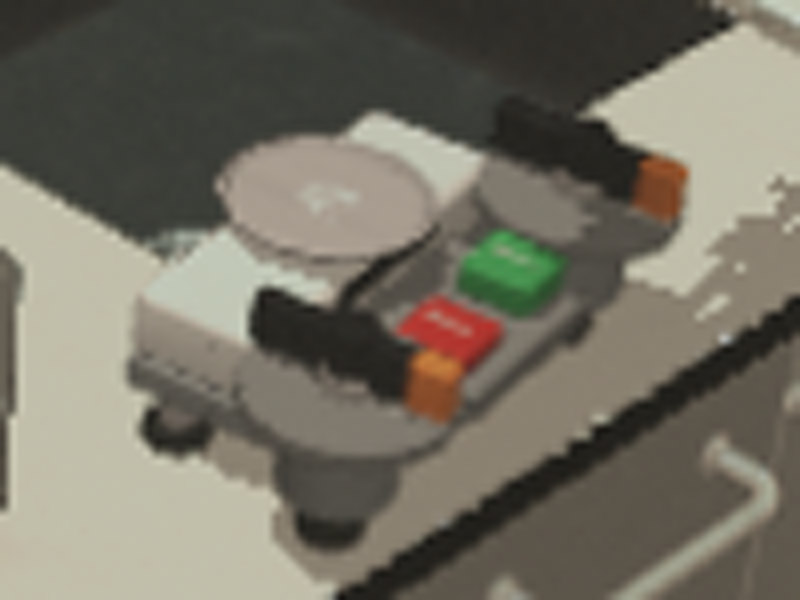

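Both wings now look parallel, pointing to the front. I'll measure them.

```bash
python3 - <<'E'
from h import *
a=cv2.imread("pics/w8.png");crop(a,265,140,270,110,2.9,"w8c.png")
crop(a,265,145,100,100,6,"w8r.png");crop(a,435,145,100,100,6,"w8l.png")
E
```

```text
(no output)
```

View pics/w8c.png

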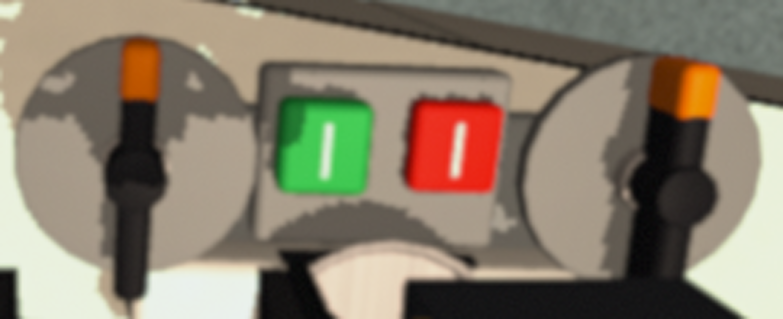

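View pics/w8r.png

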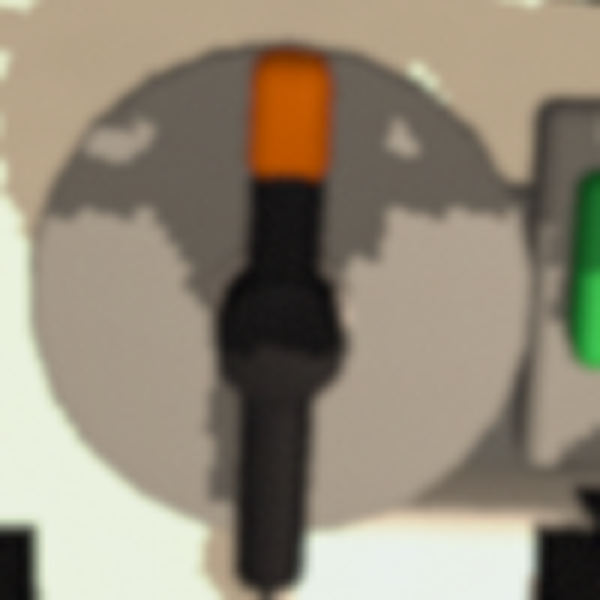

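View pics/w8l.png

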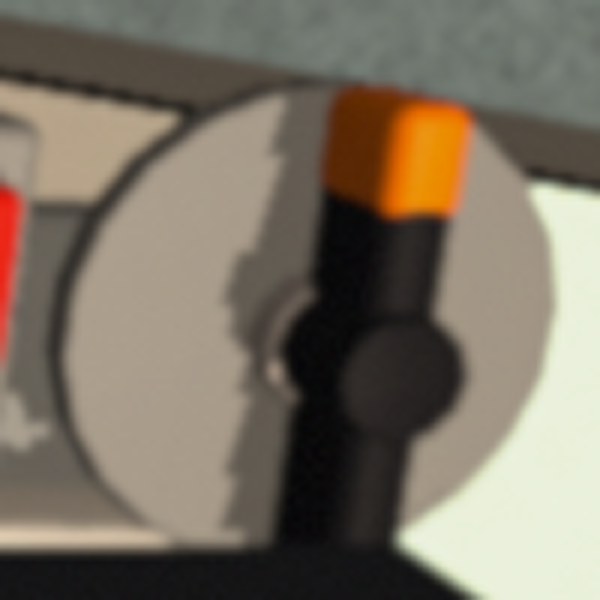

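```bash
python3 - <<'E'
from h import *
import pickle
c=pickle.load(open("pics/w8.pkl","rb"))
az=lambda v:round(float(np.arctan2(v[1],v[0])),3)
r=lambda x,y,z=.082:atz(c,(265+x/6,145+y/6),z)[:2]
l=lambda x,y,z=.082:atz(c,(435+x/6,145+y/6),z)[:2]
k=lambda x,y,z=.062:atz(c,(265+x/2.9,140+y/2.9),z)[:2]
print("R",az(r(291,70)-r(268,575)),az(r(291,70)-r(280,340)),"L",az(l(435,110)-l(370,540)),az(l(435,110)-l(402,378)))
print("key lines",az(k(328,125)-k(324,178)),az(k(460,124,.056)-k(455,178,.056)))
print("keys",az(k(456,147,.056)-k(323,147))-np.pi/2, k(325,147),k(456,147,.056))
h1,h2=l(402,378),r(280,340);print("hubs",h1,h2,az(h1-h2)-np.pi/2)
print("deck sides",az(k(262,65,.048)-k(258,238,.048)),az(k(509,75,.048)-k(490,243,.048)))
E
```

```text
R -3.007 -3.002 L -2.956 -2.929
key lines -2.983 -2.964
keys 0.14220367320510352 [ 0.42074793 -0.23812858] [ 0.4151087  -0.19846973]
hubs [ 0.41262764 -0.14215048] [ 0.43418883 -0.29122325] 0.1432036732051034
deck sides -2.951 -2.972
```

Call:
play_rows:
  translation:
    - [-2.8,0,27.3]
    - [-2.8,0,27.3]
    - [0,0,0]
    - [0,25,0]
    - [0,25,0]
    - [0,25,0]
    - [0,12,0]
    - [0,0,0]
    - [0,0,0]
    - [0,0,0]
  turn:
    - [0,0,0]
    - [0,0,0]
    - [0,0,0]
    - [0,0,0]
    - [0,0,0]
    - [0,0,0]
    - [0,0,0]
    - [0,0,0]
    - [0,0,0]
    - [0,0,0]
  fingers: [-1,-1,-1,-1,-1,-1,-1,-1,-1,-1]

```text
time: 11.43
position: [0.4233, -0.2374, 0.0797]
tool_rot: [-1.567, -0.142, 0.14]
ft_force: [0.0, -0.1, 0.8]
grip_width: 0.007
```

```bash
python3 look.py w9;python3 - <<'E'
from h import *
crop(ctrl.get_image("scene"),350,165,100,75,8,"s9.png")
crop(ctrl.get_image("side"),240,205,80,60,8,"d9.png")
E
```

```text
t 11.4333 pos [ 0.4233 -0.2374  0.0797] az 1.75 down [ 0.002 -0.001 -1.   ] F [ 0.  -0.1  0.8] T [ 0.08 -0.14  0.02] g 0.007 q [ 1.19  0.16 -0.77  2.    0.13  1.03  2.1 ]
```

View pics/s9.png

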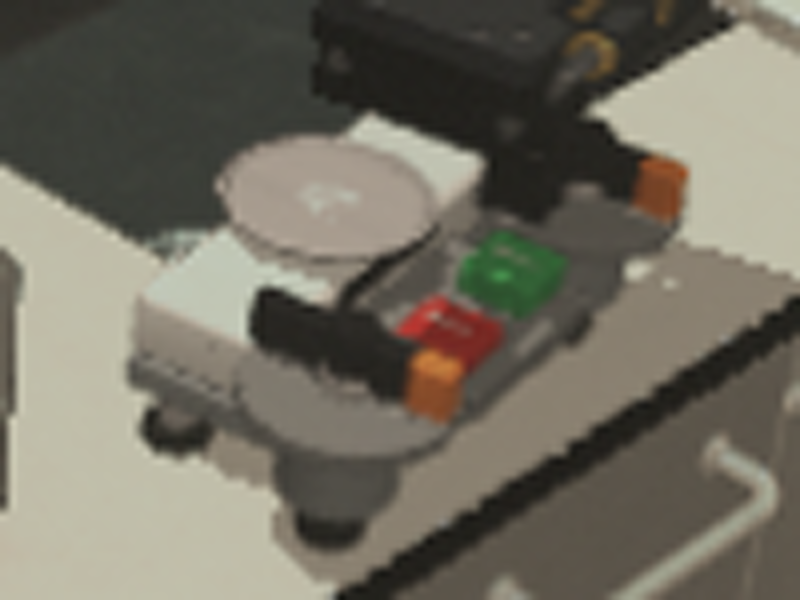

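View pics/d9.png

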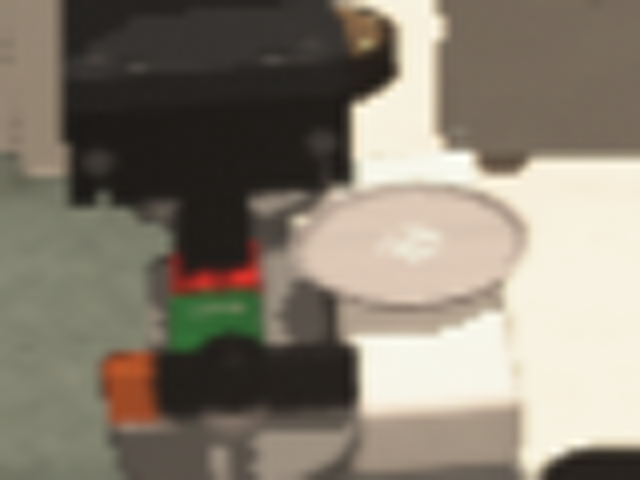

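```bash
python3 - <<'E'
from h import *
s=ctrl.get_state();p=s["position"];print(p)
for n,o in (("scene",(350,165)),("side",(240,205))):
    print(n,((proj(cam(n),[p,[.4215,-.2365,.062]])-o)*8).round(0))
E
```

```text
[ 0.42319237 -0.23750245  0.07985091]
scene [[517. 199.]
 [512. 248.]]
side [[210. 260.]
 [208. 309.]]
```

Call:
play_rows:
  translation:
    - [-1.5,8,0]
    - [0,6,0]
    - [0,3,0]
    - [0,3,0]
    - [0,2,0]
    - [0,2,0]
    - [0,2,0]
    - [0,2,0]
    - [0,0,0]
    - [0,0,0]
  turn:
    - [0,0,0]
    - [0,0,0]
    - [0,0,0]
    - [0,0,0]
    - [0,0,0]
    - [0,0,0]
    - [0,0,0]
    - [0,0,0]
    - [0,0,0]
    - [0,0,0]
  fingers: [-1,-1,-1,-1,-1,-1,-1,-1,-1,-1]

```text
time: 12.42
position: [0.4199, -0.2377, 0.0529]
tool_rot: [-1.567, -0.137, 0.143]
ft_force: [-11.2, 4.0, 25.1]
grip_width: 0.005
```

```bash
python3 look.py w10;python3 - <<'E'
from h import *
crop(ctrl.get_image("scene"),350,165,100,75,8,"s10.png")
E
```

```text
t 12.4167 pos [ 0.4199 -0.2377  0.0529] az 1.75 down [-0.004 -0.001 -1.   ] F [-11.2   4.   25.1] T [ 0.86  2.31 -0.  ] g 0.005 q [ 1.17  0.2  -0.77  2.02  0.17  0.98  2.07]
```

View pics/s10.png

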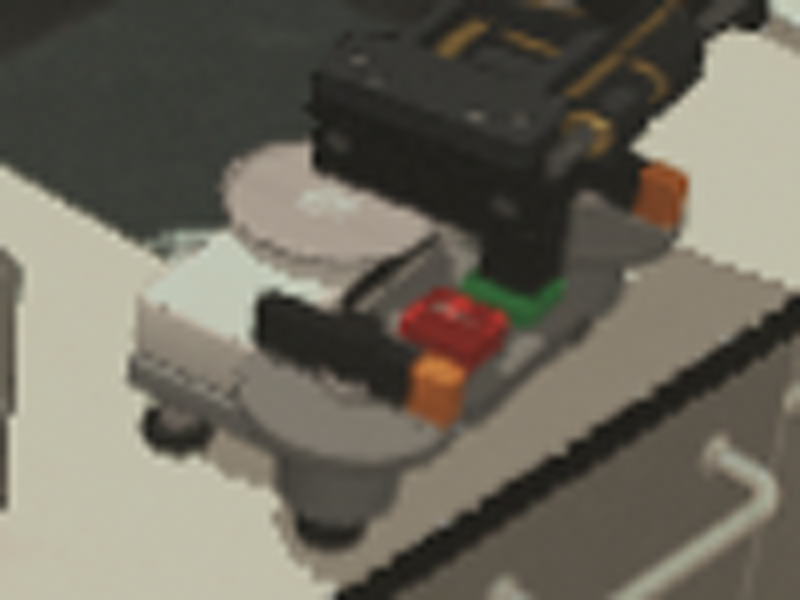

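Green is down and red is up. I'll lift off now.

Call:
play_rows:
  translation:
    - [0,-5,0]
    - [0,-10,0]
    - [0,-25,0]
    - [0,-30,0]
    - [0,-30,0]
    - [0,0,0]
    - [0,0,0]
    - [0,0,0]
    - [0,0,0]
    - [0,0,0]
  turn:
    - [0,0,0]
    - [0,0,0]
    - [0,0,0]
    - [0,0,0]
    - [0,0,0]
    - [0,0,0]
    - [0,0,0]
    - [0,0,0]
    - [0,0,0]
    - [0,0,0]
  fingers: [-1,-1,-1,-1,-1,-1,-1,-1,-1,-1]

```text
time: 13.35
position: [0.42, -0.2366, 0.1493]
tool_rot: [-1.564, -0.14, 0.142]
ft_force: [-0.6, 0.5, 0.3]
grip_width: 0.006
```

```bash
python3 look.py w11;python3 - <<'E'
from h import *
crop(ctrl.get_image("scene"),350,165,100,75,8,"s11.png")
crop(ctrl.get_image("side"),240,205,80,60,8,"d11.png")
E
```

```text
t 13.35 pos [ 0.42   -0.2366  0.1493] az 1.75 down [-0.002  0.002 -1.   ] F [-0.6  0.5  0.3] T [ 0.11 -0.16 -0.01] g 0.006 q [ 1.23  0.06 -0.78  1.93  0.04  1.18  2.18]
```

View pics/s11.png

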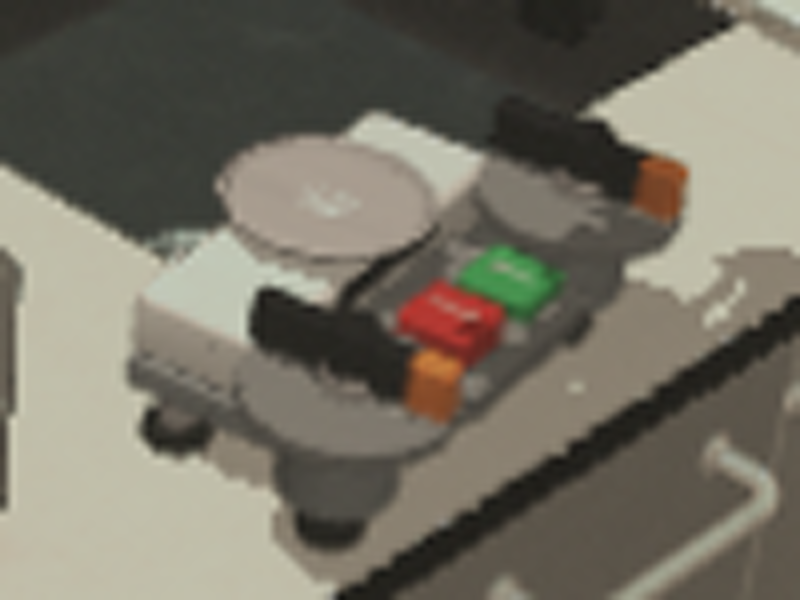

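View pics/d11.png

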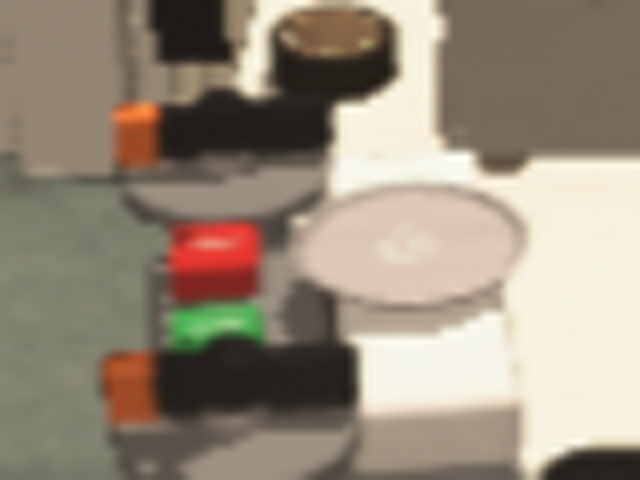

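View pics/w11.png

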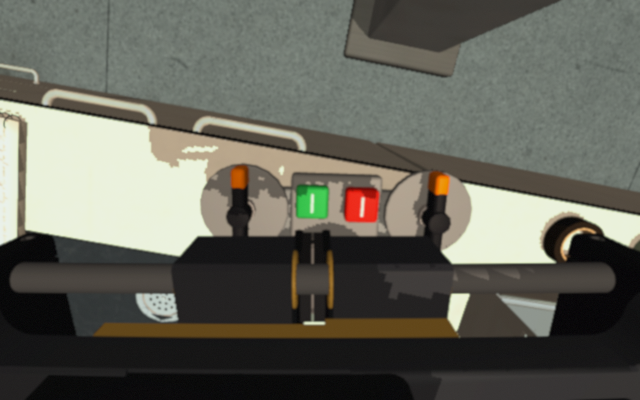

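Both wings point to the front. The green key sits low and the red key is raised. The arm is clear of the balance, so I'm handing in.

```bash
python3 -c "
from bench import ctrl
print(ctrl.close_job())"
```

```text
the job is handed in; nothing more can be done
None
```

I levelled the balance with both wing screws, pressed the green key so the red one popped up, and handed the job in at about 13.5 s of the 48 s. No verdict was reported.

- **Screws:** I gripped each wing at its hub. The left turned about 1.5 rad clockwise and the right about 1.9 rad counter-clockwise. In the wrist picture both orange tips then pointed to the front, the left about 0.03 rad short of zero and the right about 0.03 rad past it. The direction readings scattered by about 0.03 rad.
- **Keys:** I pressed the green key with the shut fingers, with about 25 N at the end. After lifting off, the scene and side pictures showed the green key down and the red key standing up.
- **End state:** The arm was clear at a TCP height of 0.149 m, with the force readings at their no-contact level. The balance had moved a few millimetres at most. I saw nothing else disturbed.
- **Not measured:** I could not read the foot loads or the tilt. I inferred both from the wing angles and the pictures.

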